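# Sweep the stray red slide clamps into the sorting block

### The job

Sweep the two red slide clamps that lie on the counter through the open mouth of the blue acrylic sorting block, until both lie flat and wholly inside its bay with nothing sticking out of the mouth. Only push them along the counter with the fingers, never pick them up, and leave the yellow clamp, dish, mug, jar, bottle and grey collar where they stand.

Things in the scene. Friction and masses are not known exactly. Their poses are not given: they have to be found in the camera images.
- red_a: Red plastic slide clamp: a flat plate 50 long, 24 wide, 12 thick (all sizes in mm) with half-round ends (two circles of radius 12 whose centres are 26 apart) and a dark slot along its top. It lies flat, loose, about 10 to 22 g. Origin: centre of the underside; x along its length, z up. The two red ones on the counter are alike and both belong in the block
- red_b: The other red slide clamp, same shape and axes as red_a
- red_a_end1 (a point): Centre of the round end of red_a at its own +x side, 13 mm from the middle and 6 mm above the underside; the rim is 12 mm from it
- red_a_end2 (a point): Centre of the round end of red_a at its own -x side, 13 mm from the middle and 6 mm above the underside; the rim is 12 mm from it
- red_b_end1 (a point): Centre of the round end of red_b at its own +x side, 13 mm from the middle and 6 mm above the underside; the rim is 12 mm from it
- red_b_end2 (a point): Centre of the round end of red_b at its own -x side, 13 mm from the middle and 6 mm above the underside; the rim is 12 mm from it
- block: Blue acrylic sorting block fixed to the counter: a U of walls 25 mm high round one bay, its floor the bare counter. Bay 130 mm wide, 130 mm deep; side walls 14 mm, back wall 40 mm thick. Origin: on the counter, middle of the open mouth. y points into the bay (mouth y = 0, back wall face y = 130 mm), x across the mouth (inner wall faces x = -65, +65 mm). At yaw 0 the mouth faces world -y
- yellow_clamp: Yellow slide clamp, same shape as the red ones, loose; must stay where it lies
- dish: Stainless kidney dish, 240 long (its y), about 110 wide over all, 42 high (mm), loose; origin near the centre of its underside
- mug: Heavy white ceramic mug, 82 mm across, 95 mm high, handle at its +y reaching 73 mm from the axis, with forceps standing in it up to 185 mm high; loose; origin: centre of the underside
- jar: Small amber jar, 44 mm across, 55 mm high, loose; origin: centre of the underside
- bottle: White bottle, 66 mm across, 160 mm high, loose; origin: centre of the underside
- collar: Grey plastic collar, 52 mm across, 22 mm high, lying flat, loose; origin: centre of the underside
Things that resemble listed ones, but are neither listed nor needed, are in the scene too. What is shaped like the red_b but turquoise is not meant. Leave any purple look-alike of the red_a alone.

How it is judged:
By the outcome, as a careful person would: the job done as asked, in the order asked, and still so for the second after the job is handed in, with the robot touching nothing.
It also fails if it takes over 72 s, if anything falls off the work surface, if the arm or the gripper's body presses on something with over 40 N, if the wrist force passes 120 N, or if a joint passes its speed limit or range.

### The arm

A 6-joint arm with a two-finger parallel gripper is mounted at the origin on the work surface. World frame = base frame: x ahead of the robot, y to its left, z up, the work surface at z = 0. Lengths are in m, angles in degrees, forces in N, time in s.
With the tool pointing down it reaches from about 0.375 to 0.925 m from the base axis. Payload 5.7 kg.
Tool frame: the origin (TCP) lies at the very end of the fingers, on their centre line; the grasp point (between the pads) lies 19 mm behind it; z points along the fingers, y is the direction in which the jaws open and shut (so a half turn about z gives the same grasp; the last joint's range is limited). The gripper opens to 85 mm and grips with 20 to 120 N. Pads are 22 mm wide; open, the fingers measure 114 mm over their backs; the gripper's body (76 mm by 85 mm) begins 54 mm behind the grasp point. The pads swing forward as they close: fully open they stand 13 mm farther back than shut.
Start: joints at [-79.59, 20.558, 86.54, -0, 72.909, -6.595], TCP at [0.175, -0.574, 0.231] pointing down, gripper open.
Joint ranges: [-170.27, 170.27], [-57.76, 135], [12.27, 136.19], [-55.21, 235.2], [11.17, 155.16], [-170.74, 170.74]. Speed limits (degrees/s): [136.94, 136.94, 180, 180, 180, 180].

### API

Orientations are given as a 3x3 rotation matrix whose columns are the frame's x, y, z axes.
In Python, from bench import manip, grip, kin, viewer gives the robot as it stands. Calls block until the motion is done:
- manip.goto(position, orientation): joint-space move of the TCP to a pose.
- manip.line_to(position, frame=None, speed=0.15, stop_force=None): straight line of the TCP; frame=None keeps the orientation; speed is the mean speed in m/s. With stop_force (N) it stops when the force on the tool has changed by that much, and returns True; else False.
- manip.movej(angles): joint-space move.
- grip(opening, squeeze=None): finger opening in m; squeeze is the grip in N (None keeps the last); returns when the fingers have stopped.
- manip.pause(seconds).
- kin.inverse_kinematics(position, orientation): joint angles nearest the present ones, or None.
- manip.read_state(): the state.
- viewer.get_image(name): name is "scene" or "top" or "wrist"; returns a dict with "frame" (480x640x3 uint8, red, green, blue), "fov_y" (degrees; the focal length in pixels is half the picture's height over the tangent of half this angle, whatever the lens; pixels are square), "cx", "cy" (the principal point, pixels), "extrinsics" (4x4, takes a point from camera to world coordinates); the wrist camera has in their place "hand_eye" (4x4, takes a point from camera to tool coordinates, whose origin is the TCP and whose axes are the flange's). Camera axes: x right, y up, looking along -z (the intrinsics and any distortion apply to the point x, -y, -z); pixel columns grow to the right and rows downward; lengths in m; the calibration is good to about 2 mm. A picture is of the moment at which its call begins: read the wrist's pose just before it. There is no depth.
A pose or a line that the arm cannot do raises manip.IKError and nothing moves.
- manip.job_done(): hands the job in, once; it reports no verdict.
The state is a dict: "clock": time; "joint_positions": joint angles; "joint_velocities": joint speeds; "tau": joint torques, N m; "eef_pos": TCP position; "eef_rot": TCP orientation; "contact_force": force on the tool from outside, world axes, zero at the start; "wrist_torque": the same for the moment, N m; "opening": finger opening in m.
Only numpy, scipy, OpenCV 4.12 (cv2) and the standard library are available. Lean on these libraries where they do the work, as an engineer would, in place of code of your own. Each camera call takes 0.05 s, during which the arm holds its last target.

## Working session

There is one attempt and no reset: what is moved stays moved. The work goes in short steps, each a Python script; the robot and the scene stay as the last script left them, time stands still between calls to the robot, and variables do not carry over. Pictures are saved under pics/ and viewed, and the job is handed in when it is done.

```bash
ls; mkdir -p pics; python3 - <<'E'
from bench import manip,grip,kin,viewer
import cv2
for n in ["scene","top","wrist"]:
    d=viewer.get_image(n)
    cv2.imwrite(f"pics/{n}0.png",d["frame"][:,:,::-1])
    print(n,{k:v for k,v in d.items() if k!="frame"})
print(manip.read_state())
E
```

```text
pics
scene {'fov_y': 56.74985890374793, 'cx': 314.4921822520917, 'cy': 240.8806288735052, 'extrinsics': array([[ 0.6485847 , -0.5672212 ,  0.50754112,  1.03063054],
       [ 0.76093919,  0.49862223, -0.41514747, -0.36480463],
       [-0.01759084,  0.65546623,  0.75501959,  0.72828731],
       [ 0.        ,  0.        ,  0.        ,  1.        ]])}
top {'fov_y': 46.417355334497316, 'cx': 319.8240248651231, 'cy': 245.2818392741772, 'extrinsics': array([[ 1.96865113e-03,  9.87680010e-01, -1.56474669e-01,
         3.78051351e-01],
       [-9.99842230e-01, -8.18207882e-04, -1.77438823e-02,
         1.59245904e-02],
       [-1.76533067e-02,  1.56484913e-01,  9.87522573e-01,
         1.24470946e+00],
       [ 0.00000000e+00,  0.00000000e+00,  0.00000000e+00,
         1.00000000e+00]])}
wrist {'fov_y': 65.49883059682664, 'cx': 323.7303027864739, 'cy': 241.52646744831105, 'hand_eye': array([[-6.75732573e-04,  9.64610989e-01,  2.63676285e-01,
         6.69945801e-02],
       [ 9.99997230e-01,  5.73488920e-05,  2.35292806e-03,
        -4.36310390e-04],
       [ 2.25453872e-03,  2.63677144e-01, 
[... 231 characters left out ...]
731e-05,
        7.29089918e+01, -6.59458792e+00]), 'joint_velocities': array([ 0.02088259, -0.01293235, -0.05275608, -0.0240799 , -0.01637985,
        0.02488265]), 'tau': array([ 4.59849247e-06, -5.28024602e+01, -2.78931212e+01, -2.35950056e-04,
        8.30163161e-03, -2.51631292e-05]), 'eef_pos': array([ 0.17537977, -0.57324008,  0.23061654]), 'eef_rot': array([[ 9.56274872e-01,  2.92469309e-01, -2.67751089e-04],
       [ 2.92469381e-01, -9.56273769e-01,  1.46296887e-03],
       [ 1.71830152e-04, -1.47730937e-03, -9.99998894e-01]]), 'contact_force': array([0.10299154, 1.00649743, 0.78432012]), 'wrist_torque': array([ 0.03835287, -0.00479566, -0.02931057]), 'opening': 0.08554475910308246}
```

View pics/scene0.png

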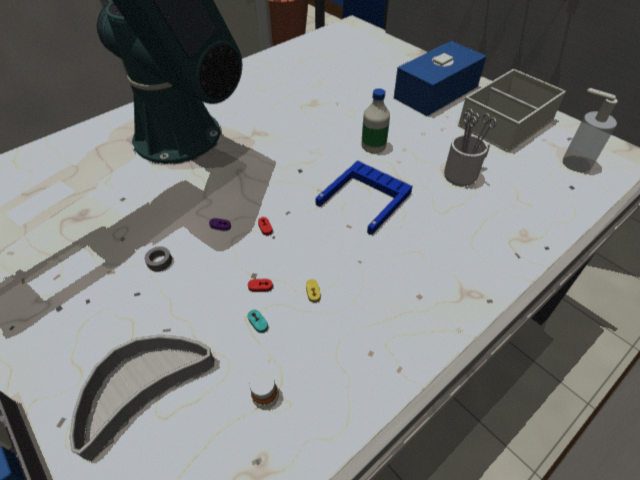

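View pics/top0.png

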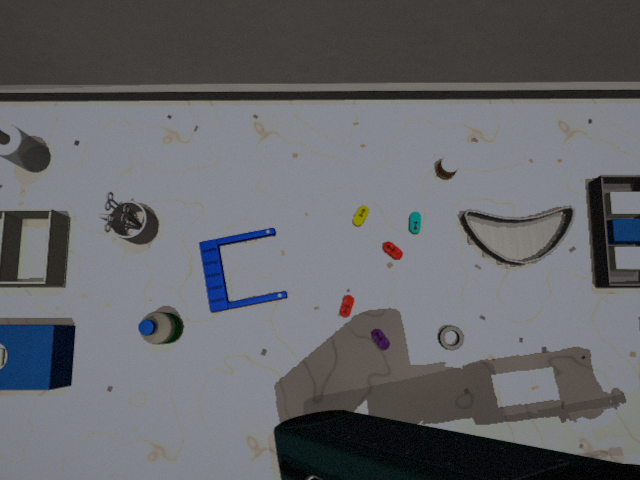

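View pics/wrist0.png

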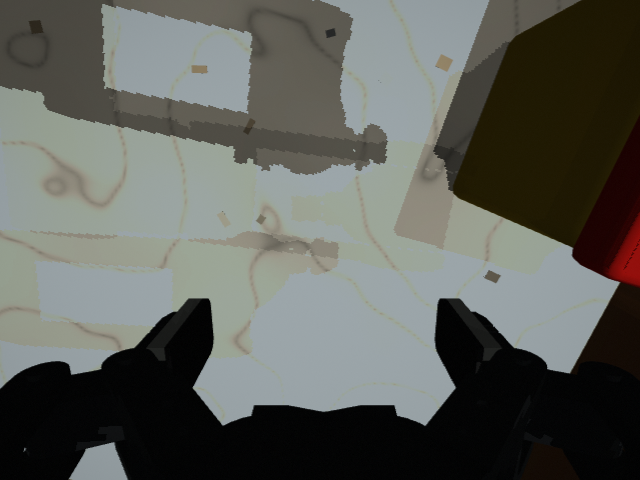

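Top view candidates: red (392,250) and (347,306) are the wanted ones. Turquoise (415,222), purple (380,338) and yellow (360,215) are to be left. The block opens to the right, with its wall ends at (272,232) and (284,295).

```bash
cat > h.py <<'E'
from bench import manip,grip,kin,viewer
import cv2, numpy as np
def ray(d,px,T=None):
    T=d["extrinsics"] if T is None else T
    h,w=d["frame"].shape[:2]; f=h/2/np.tan(np.radians(d["fov_y"]/2))
    v=np.array([(px[0]-d["cx"])/f,-(px[1]-d["cy"])/f,-1.])
    return T[:3,3],T[:3,:3]@v
def proj(d,P,T=None):
    T=d["extrinsics"] if T is None else T
    h,w=d["frame"].shape[:2]; f=h/2/np.tan(np.radians(d["fov_y"]/2))
    q=T[:3,:3].T@(np.asarray(P)-T[:3,3])
    return np.array([d["cx"]+f*q[0]/-q[2],d["cy"]+f*q[1]/q[2]])
def onz(d,px,z,T=None):
    o,v=ray(d,px,T); return o+v*(z-o[2])/v[2]
def tri(obs):
    A=np.zeros((3,3));b=np.zeros(3)
    for d,px in obs:
        o,v=ray(d,px);v=v/np.linalg.norm(v);M=np.eye(3)-np.outer(v,v);A+=M;b+=M@o
    return np.linalg.solve(A,b)
def blobs(d,lo,hi,lo2=None,hi2=None,amin=20):
    hsv=cv2.cvtColor(d["frame"],cv2.COLOR_RGB2HSV)
    m=cv2.inRange(hsv,lo,hi)
    if lo2: m|=cv2.inRange(hsv,lo2,hi2)
    n,l,s,c=cv2.connectedComponentsWithStats(cv2.morphologyEx(m,cv2.MORPH_CLOSE,np.ones((3,3))))
    out=[]
    for i in range(1,n):
        if s[i,4]>amin:
            cn=max(cv2.findContours((l==i).astype(np.uint8),0,2)[0],key=len)
            out.append((c[i],s[i,4],cn[:,0,:]))
    return out
RED=((0,150,90),(8,255,255),(172,150,90),(180,255,255))
def clamp(d,b,z=0.008):
    P=np.array([onz(d,p,z)[:2] for p in b[2].astype(float)])
    c,sz,an=cv2.minAreaRect((P*1000).astype(np.float32))
    # moments on filled polygon
    ctr=onz(d,b[0],z)[:2]
    w,h=sz; a=an if w>h else an+90
    return ctr,np.array(sz),a
def save(name,im,s=1):
    cv2.imwrite("pics/"+name+".png",cv2.resize(im[:,:,::-1],None,fx=s,fy=s,interpolation=cv2.INTER_CUBIC))
E
python3 - <<'E'
from h import *
D={n:viewer.get_image(n) for n in("scene","top")}
cols={"red":RED,"yellow":((22,150,90),(34,255,255)),"turq":((80,120,80),(98,255,255)),"purple":((130,80,30),(160,255,255))}
for n in D:
  for k in cols:
    for b in blobs(D[n],*cols[k]): print(n,k,b[0].round(1),b[1],*[x.round(3) if hasattr(x,'round') else x for x in clamp(D[n],b)])
save("topcrop",D["top"]["frame"][190:360,190:440],3)
save("scenecrop",D["scene"]["frame"][140:350,190:430],3)
E
```

```text
scene red [264.6 225.2] 145 [ 0.438 -0.022] [22.361 47.647] 162.80372619628906
scene red [259.6 284.1] 208 [ 0.561 -0.124] [46.168 24.257] 48.85737609863281
scene yellow [312.7 290.2] 191 [ 0.642 -0.054] [21.047 45.186] 151.80749130249023
scene turq [257.3 320.5] 239 [ 0.626 -0.176] [23.057 47.55 ] 177.02569580078125
scene purple [219.8 223.9] 184 [ 0.369 -0.095] [45.963 30.56 ] 48.59162139892578
top red [392.2 250.1] 199 [ 0.563 -0.123] [47.43  22.959] 50.47037887573242
top red [346.3 305.7] 206 [ 0.44 -0.02] [22.898 47.84 ] 161.15005493164062
top yellow [360.2 215.4] 196 [ 0.642 -0.053] [23.18  48.313] 153.41933059692383
top turq [414.9 222.1] 205 [ 0.627 -0.175] [22.422 46.024] 178.6722640991211
top purple [380.2 339. ] 215 [ 0.368 -0.094] [47.456 23.968] 36.6246337890625
```

```bash
ls pics
```

```text
scene0.png
scenecrop.png
top0.png
topcrop.png
wrist0.png
```

View pics/topcrop.png

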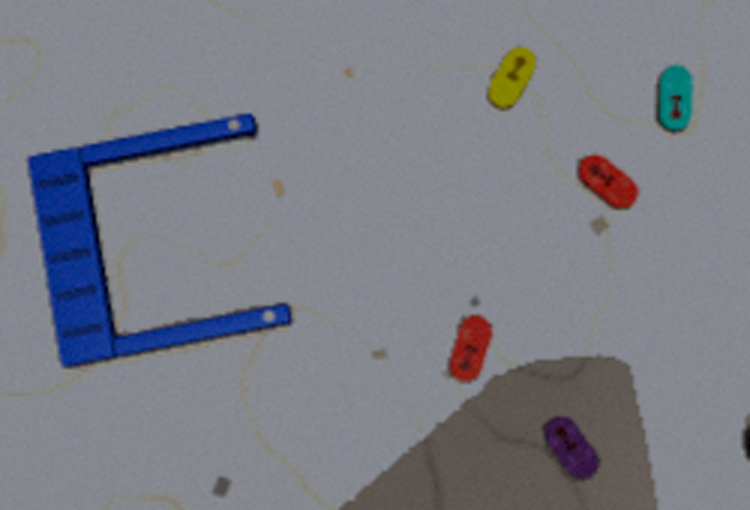

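View pics/scenecrop.png

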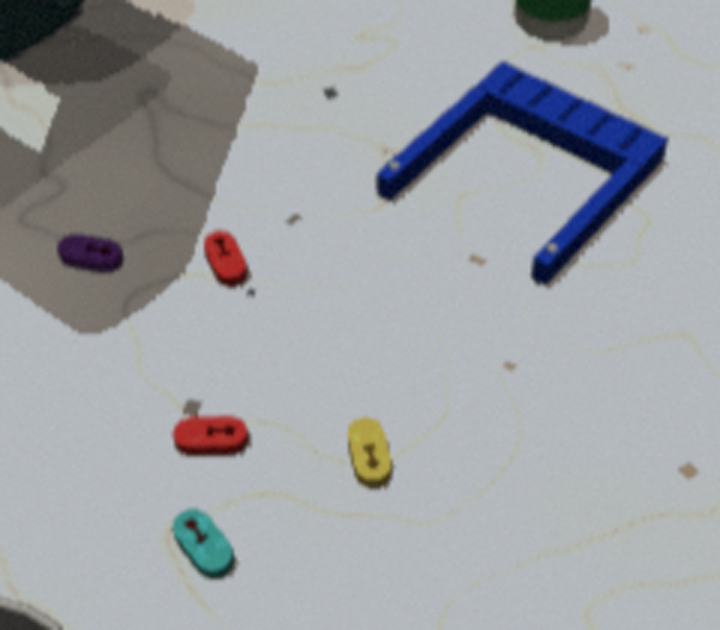

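The crops confirm that both red clamps and the U block are clear of clutter. Wall tip dots in top are about (268,231.7) and (279.3,295.3). Next I fit the block pose.

```bash
python3 - <<'E'
from h import *
from scipy.optimize import least_squares
D={n:viewer.get_image(n) for n in("scene","top")}
T=lambda x,y:(190+(x+.5)/3-.5,190+(y+.5)/3-.5)
S=lambda x,y:(190+(x+.5)/3-.5,140+(y+.5)/3-.5)
print(tri([(D["top"],T(234,125)),(D["scene"],S(553,248))]),tri([(D["top"],T(268,316)),(D["scene"],S(395,165))]))
for n,p in [("tipU",(256,125)),("tipL",(291,314)),("backU",(30,157)),("backL",(68,365)),("inU",(84,165)),("inL",(113,337))]:
    print(n,onz(D["top"],T(*p),.025).round(4))
# fit from the blue mask in both views
pts=np.array([[-79,0],[-65,0],[-65,130],[65,130],[65,0],[79,0],[79,170],[-79,170]])/1000.
M={}
for n,d in D.items():
    hsv=cv2.cvtColor(d["frame"],cv2.COLOR_RGB2HSV); m=cv2.inRange(hsv,(108,150,40),(128,255,255))
    k=np.zeros_like(m); 
    if n=="top": k[215:325,190:300]=1
    else: k[150:240,305:425]=1
    M[n]=cv2.GaussianBlur((m*k>0).astype(np.float32),(0,0),1)
def render(d,x):
    c,s=np.cos(x[2]),np.sin(x[2]); W=pts@np.array([[c,s],[-s,c]])+x[:2]
    k=8; im=np.zeros((480,640),np.uint8)
    quad=lambda idx,zs: np.array([proj(d,[*W[i],z])*256 for i,z in zip(idx,zs)]).round().astype(np.int32)
    cv2.fillPoly(im,[quad(range(8),[.025]*8)],255,cv2.LINE_AA,8)
    for i in range(8):
        j=(i+1)%8; cv2.fillPoly(im,[quad([i,j,j,i],[.025,.025,0,0])],255,cv2.LINE_AA,8)
    return cv2.GaussianBlur(im.astype(np.float32)/255,(0,0),1)
from scipy.optimize import minimize
for use in (["top"],["scene"],["top","scene"]):
    cost=lambda x:sum(((render(D[n],[x[0]/1e3,x[1]/1e3,x[2]/100])-M[n])**2).sum() for n in use)
    dots=(.5*(-1),)
    a,b=onz(D["top"],T(256,125),.025),onz(D["top"],T(291,314),.025)
    c=(a+b)/2; yaw=np.arctan2(*( (b-a)[1::-1]))
    best=min((minimize(cost,[c[0]*1e3,c[1]*1e3,y*100],method="Nelder-Mead",options=dict(initial_simplex=[[c[0]*1e3,c[1]*1e3,y*100],[c[0]*1e3+8,c[1]*1e3,y*100],[c[0]*1e3,c[1]*1e3+8,y*100],[c[0]*1e3,c[1]*1e3,y*100+8]])) for y in(yaw,yaw+np.pi)),key=lambda r:r.fun)
    print(use,best.x[:2],np.degrees(best.x[2]/100),best.fun)
E
```

```text
[0.60263677 0.153523   0.02501329] [0.461273   0.12595035 0.02490333]
tipU [0.6027 0.1374 0.025 ]
tipL [0.4632 0.1099 0.025 ]
backU [0.5789 0.3043 0.025 ]
backL [0.4262 0.2712 0.025 ]
inU [0.5729 0.2641 0.025 ]
inL [0.4464 0.2391 0.025 ]
['top'] [534.93952282 125.76163406] 10.551240328036078 274.092041015625
['scene'] [533.34299002 126.29957965] 12.632717086323051 292.1796875
['top', 'scene'] [536.62856953 124.58409169] 11.439123744915621 635.7868041992188
```

Block origin is about (0.533, 0.1245) with yaw 11°. Wall tops triangulate to 25 mm, which agrees with the text. The two views agree on the red clamps within 2 mm at z≈8 mm. I'll push broadside with nearly closed fingers along the tool x axis, taking the nearer clamp first on a curved path.

```bash
cat >> h.py <<'E'
O=np.array([.533,.1245]); YAW=np.radians(11.05)
RB=np.array([[np.cos(YAW),-np.sin(YAW)],[np.sin(YAW),np.cos(YAW)]])
def b2w(p): return O+RB@(np.asarray(p)/1000)
def w2b(p): return RB.T@(np.asarray(p)[:2]-O)*1000
def frame(ang): # ang block deg -> tool x along the heading
    a=np.radians(ang)+YAW; u=np.array([np.cos(a),np.sin(a),0]); z=np.array([0,0,-1.])
    return np.column_stack([u,np.cross(z,u),z])
def tcp(p,ang,back,z):
    a=np.radians(ang); return np.array([*b2w(np.asarray(p)-back*np.array([np.cos(a),np.sin(a)])),z])
E
python3 - <<'E'
from h import *
d=viewer.get_image("top")
P0=np.array([-120.,-125]);P1=np.array([-10.,-25]);P2=np.array([-10.,108])
print("A,B block frame",[w2b(clamp(d,b)[0]).round(1) for b in blobs(d,*RED)])
h0=np.degrees(np.arctan2(*(P1-P0)[::-1]))
grip(0.012)
manip.goto(tcp(P0,h0,36,.06),frame(h0))
print(manip.read_state()["eef_pos"],manip.read_state()["clock"])
r=manip.line_to(tcp(P0,h0,36,.015),speed=.1)
r=manip.line_to(tcp(P0,h0,36,-.002),speed=.02,stop_force=4)
s=manip.read_state();print(r,s["eef_pos"],s["contact_force"],s["opening"],s["clock"])
T=np.eye(4);T[:3,:3]=s["eef_rot"];T[:3,3]=s["eef_pos"]
w=viewer.get_image("wrist");save("w1",w["frame"])
E
```

```text
A,B block frame [array([ -18. , -248.9]), array([-119.6, -124.4])]
[ 0.41847257 -0.05083177  0.06023293] 3.2417
True [ 4.17597103e-01 -5.00061116e-02  3.19321498e-04] [0.57800266 0.57493495 6.38462977] 0.012037824109491248 4.5417
```

View pics/w1.png

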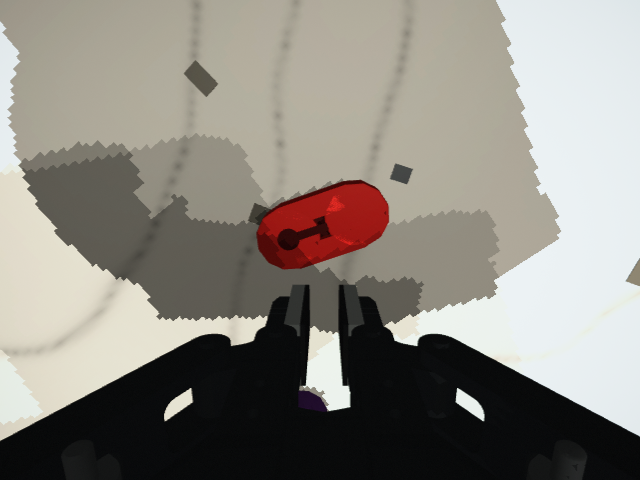

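The fingertips touch at z≈0. Red_a is directly ahead at (322,225) in the wrist view, slightly tilted, and the purple one is behind the fingers at (313,400). I push the first part and then look.

```bash
cat > pa.py <<'E'
from h import *
import sys
t0,t1,n=float(sys.argv[1]),float(sys.argv[2]),int(sys.argv[3])
P0=np.array([-120.,-125]);P1=np.array([-10.,-25]);P2=np.array([-10.,108])
def bz(t):
    p=(1-t)**2*P0+2*t*(1-t)*P1+t*t*P2; v=(1-t)*(P1-P0)+t*(P2-P1)
    return p,np.degrees(np.arctan2(v[1],v[0]))
if t0==0: manip.line_to(manip.read_state()["eef_pos"]+[0,0,.003],speed=.05)
for t in np.linspace(t0,t1,n+1):
    p,a=bz(t); r=manip.line_to(tcp(p,a,23,.0033),frame(a),speed=.09,stop_force=25)
    if r: print("STOP",t); break
s=manip.read_state();print(s["eef_pos"],w2b(s["eef_pos"]),s["contact_force"],s["clock"])
w=viewer.get_image("wrist");save(sys.argv[4],w["frame"])
E
python3 pa.py 0 .45 4 w2
```

```text
[0.4892485  0.0665855  0.00326413] [-54.04057657 -48.45512207] [ 1.17874416 -0.10141328 -0.33284063] 7.1167
```

View pics/w2.png

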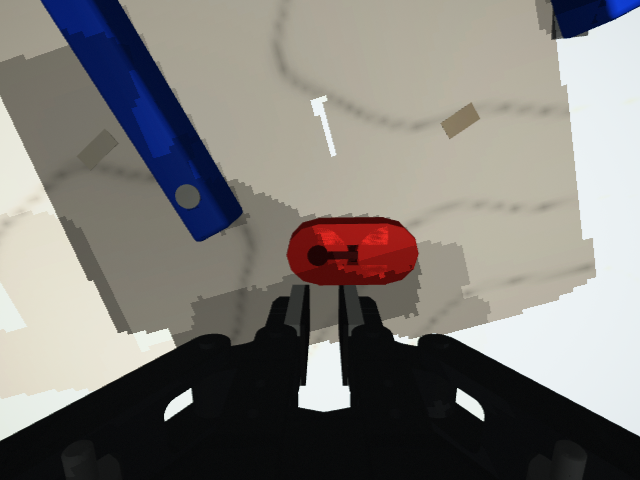

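The clamp sits flush on both fingers at (352,250), about 10 mm right of the tool centre, and clears the wall tip at (220,225). I back off a little, recentre the tool, and go on.

```bash
sed -i 's/tcp(p,a,23,.0033)/tcp(p+9*np.array([np.sin(np.radians(a)),-np.cos(np.radians(a))]),a,23,.0033)/' pa.py
python3 - <<'E'
from h import *
s=manip.read_state();R=s["eef_rot"];p=s["eef_pos"]
manip.line_to(p-.006*R[:,0],speed=.06)
manip.line_to(p-.006*R[:,0]+.009*R[:,1],speed=.06) if R[0,1]>0 else manip.line_to(p-.006*R[:,0]-.009*R[:,1],speed=.06)
E
python3 pa.py .45 .75 3 w3
```

```text
[0.51647814 0.14115866 0.00328356] [-13.02266184  19.5164875 ] [ 0.02287064 -0.21055904 -0.67352639] 9.3
```

View pics/w3.png

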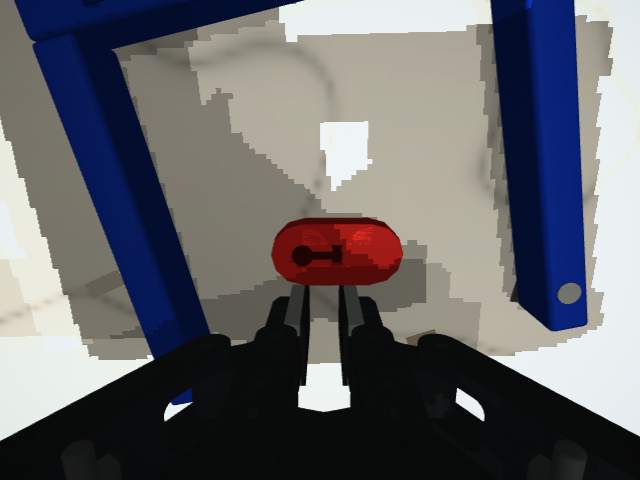

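The clamp is centred on the fingers at (337,250) and well between the walls. I finish this push, then lift and look.

```bash
python3 pa.py .75 1 3 w4; python3 - <<'E'
from h import *
s=manip.read_state();R=s["eef_rot"];p=s["eef_pos"]
manip.line_to(p-.012*R[:,0],speed=.06)
manip.line_to(p-.012*R[:,0]+[0,0,.07],speed=.2)
P=np.array([-18.5,-249]);h=np.degrees(np.arctan2(309,18))
print(h)
manip.goto(tcp(P,h,42,.05),frame(h))
d=viewer.get_image("top");save("t2",d["frame"][190:360,190:440],3)
for b in blobs(d,*RED): c,sz,a=clamp(d,b);print(w2b(c).round(1),sz,a-11)
manip.line_to(tcp(P,h,42,.003),speed=.08,stop_force=6)
w=viewer.get_image("wrist");save("w5",w["frame"]);print(manip.read_state()["clock"],manip.read_state()["eef_pos"])
E
```

```text
[0.51561986 0.20816183 0.00328628] [-1.02282417 85.44193666] [ 0.78567191  0.0673353  -0.11428339] 10.7917
86.66614933846343
[  -7.4 -239.1] [16.48707771 24.4127655 ] 146.59648895263672
[  7.  109.8] [46.4270401  23.10461617] 1.6557941436767578
13.9 [ 0.56847269 -0.16523274  0.0031778 ]
```

View pics/t2.png

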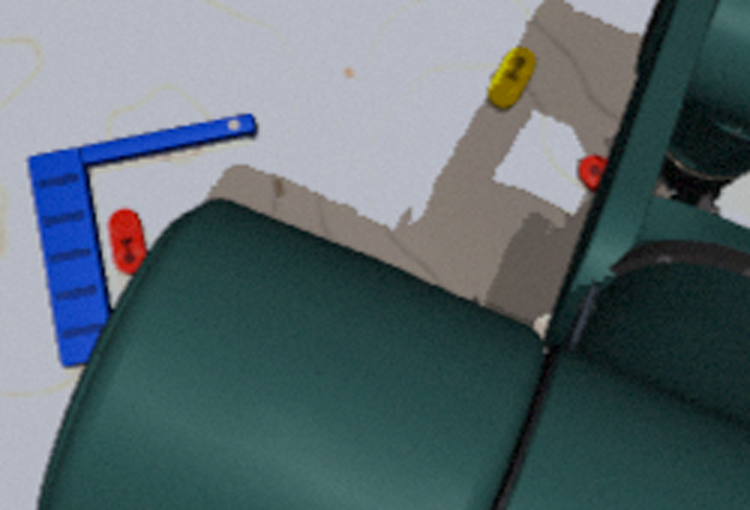

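View pics/w5.png

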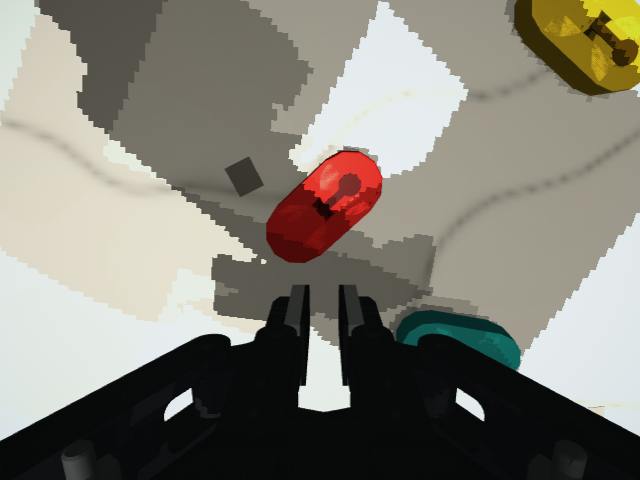

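View pics/w4.png

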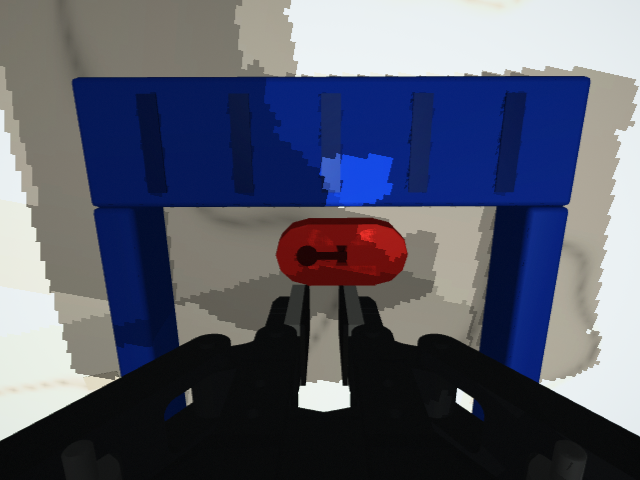

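Red_a lies in the bay at block (7,110). Red_b is ahead at (324,207) and tilted; turquoise (460,338) is clear on the right. I push in stages because red_b has to turn.

```bash
cat > pb.py <<'E'
from h import *
import sys
# args: lateral shift (mm, right +), forward mm, back-off before (mm), name
lat,fwd,back,name=float(sys.argv[1]),float(sys.argv[2]),float(sys.argv[3]),sys.argv[4]
s=manip.read_state();R=s["eef_rot"];p=s["eef_pos"].copy();p[2]=.0033
u=R[:,0]*[1,1,0];r=np.array([u[1],-u[0],0])
if back:
    p=p-back/1e3*u;manip.line_to(p,speed=.06)
if lat: p=p+lat/1e3*r;manip.line_to(p,speed=.06)
p=p+fwd/1e3*u; print(manip.line_to(p,speed=.07,stop_force=25))
s=manip.read_state();print(w2b(s["eef_pos"]),s["contact_force"],s["clock"])
w=viewer.get_image("wrist");save(name,w["frame"])
E
python3 pb.py 0 38 0 w6
```

```text
False
[ -18.29049764 -253.04418798] [-0.35850775 -0.1913069   1.10141856] 14.5917
```

View pics/w6.png

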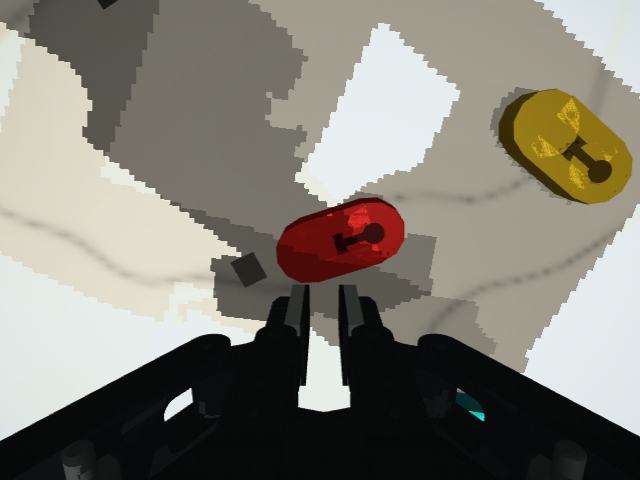

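Red_b has turned most of the way, to (341,240), and yellow (567,147) stays clear to the right. I push a bit more, then recentre.

```bash
python3 pb.py 0 18 0 w7;  python3 pb.py 10 46 6 w8
```

```text
False
[ -17.33529969 -234.7914222 ] [ 0.3701912  -0.32883183  0.88150847] 15.05
False
[  -4.71651128 -195.73938448] [ 0.28006318 -0.33483885 -0.21624118] 16.475
```

View pics/w7.png

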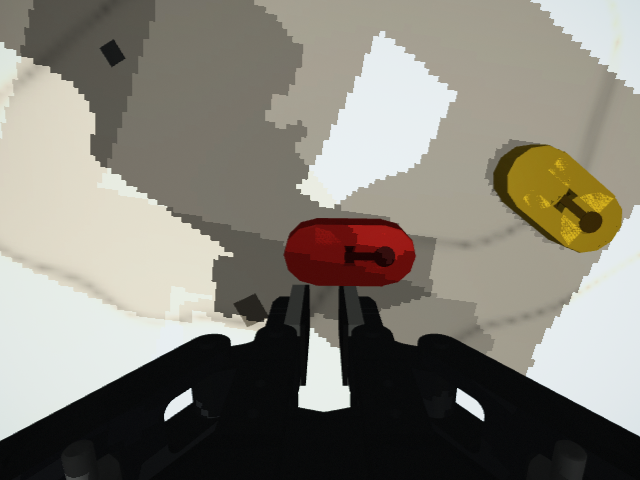

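View pics/w8.png

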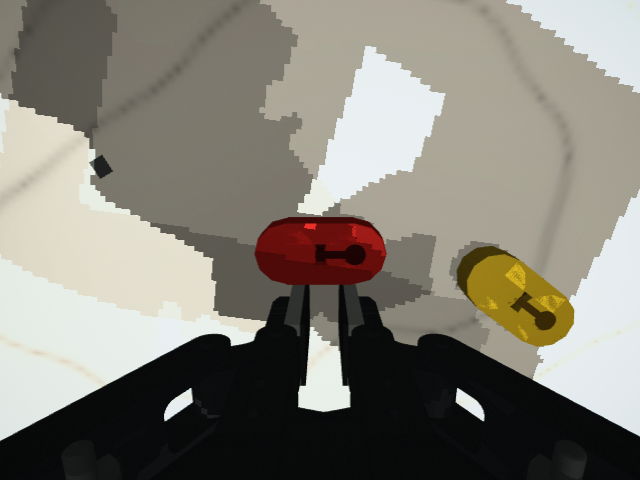

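Red_b is flush and centred at (320,250). Yellow's left edge (457,275) is about 50 mm right of the tool centre, with the fingers about ±21 mm, so it is clear. I continue.

```bash
python3 pb.py 0 150 0 w9
```

```text
False
[  4.03594244 -46.47840554] [-0.3156255   0.04981643  0.72054353] 18.8167
```

View pics/w9.png

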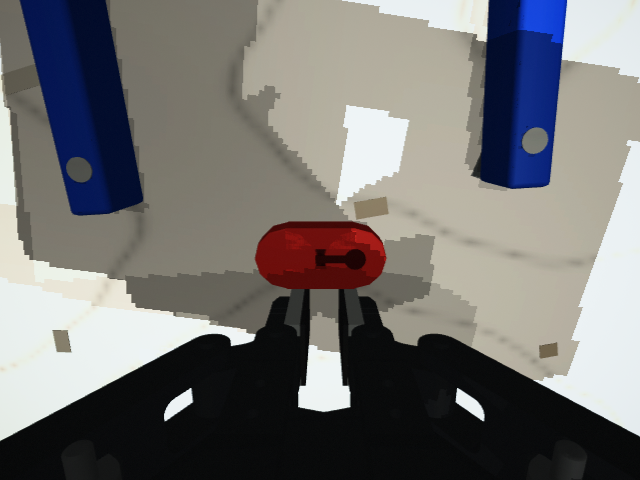

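Red_b is still flush at (320,255) and heading between the wall tips. I do the last push, retreat, and check.

```bash
python3 pb.py 0 90 0 w10; python3 - <<'E'
from h import *
s=manip.read_state();R=s["eef_rot"];p=s["eef_pos"]
manip.line_to(p-.015*R[:,0],speed=.06)
manip.line_to(p-.015*R[:,0]+[0,0,.12],speed=.2)
manip.movej([-79.59,20.558,86.54,0,72.909,-6.595])
for n in("top","scene"):
    d=viewer.get_image(n);save("fin_"+n,d["frame"])
    for b in blobs(d,*RED): c,sz,a=clamp(d,b);print(n,w2b(c).round(1),sz,a-11)
    for k,q in {"yellow":((22,150,90),(34,255,255)),"turq":((80,120,80),(98,255,255)),"purple":((130,80,30),(160,255,255))}.items():
        for b in blobs(d,*q): print(n,k,clamp(d,b)[0].round(3))
    if n=="top": save("fin_c",d["frame"][190:360,190:440],3)
print(manip.read_state()["clock"])
E
```

```text
False
[ 9.21234979 43.06498277] [ 0.56649977  0.31182325 -0.39647327] 20.3
top [10.5 66.4] [47.37696457 22.36402321] -9.70172369480133
top [  6.4 109.6] [46.9145813  23.10461617] 1.6557941436767578
top yellow [ 0.642 -0.053]
top turq [ 0.627 -0.175]
top purple [ 0.368 -0.093]
scene [  4.2 111.7] [47.43475723 26.13751984] -0.5390911102294922
scene [ 8.3 66.7] [46.22436142 23.51338577] 1.0493440628051758
scene yellow [ 0.641 -0.054]
scene turq [ 0.626 -0.176]
scene purple [ 0.369 -0.095]
24.4917
```

View pics/fin_c.png

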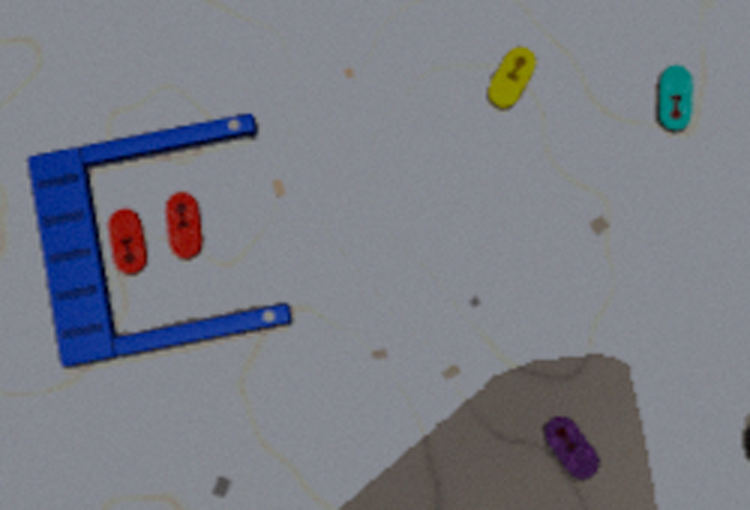

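View pics/fin_scene.png

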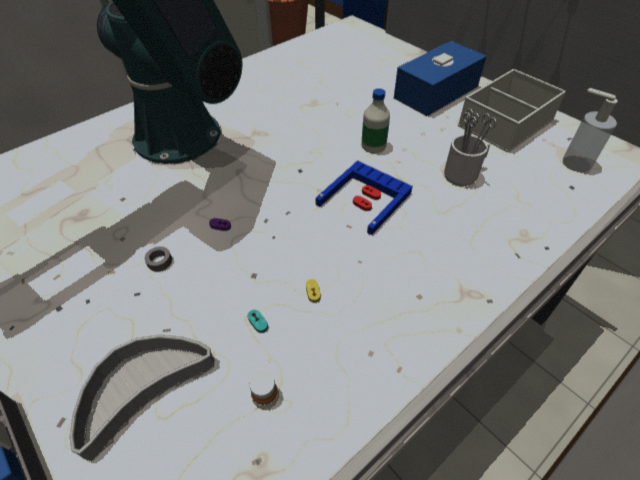

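Both red clamps lie flat inside the bay, at crop (128,241) and (184,225). Nothing else has moved.

```bash
python3 -c "
from bench import manip
manip.job_done()"
```

```text
the job is handed in; nothing more can be done
```

I swept both red clamps into the blue block with nearly closed fingers, one after the other, only pushing them along the counter. The job is handed in at about 24.5 s on the robot's clock.

**Clamps:** In the last top and scene views, the clamps sit at about (6, 110) and (10, 66) mm in the block's frame. Both are well inside the 130 × 130 mm bay, with at least 50 mm from the mouth to the nearer clamp. The two views agree to about 2 mm. Their angle readings for the second clamp differed by about 11°, which doesn't affect the result; I put it down to coarse pixels.

**Other things:** The yellow, turquoise and purple clamps measured within about 1 mm of where they started. The dish, mug, jar, bottle and collar look unmoved in the scene picture; I judged those by eye rather than measuring them.

**Forces:** No push hit its 25 N stop, so the fingers met little resistance.

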